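# Load a spectacle front into the lever-lifted flattening press

### The job

Load the flattening press with fingertip pushes alone, grasping nothing: press the paddle at the long end of the lever down until the heavy plate stands raised and the spring catch has snapped over the lever, push the tray with the spectacle front in it fully home under the plate, then press the catch's thumb pad down to let the lever go, so that the plate comes down and rests on the front. Do not touch the plate or the front itself, and leave the other things on the bench where they are.

Things in the scene. Friction and masses are not known exactly. Their poses are not given: they have to be found in the camera images.
- press: the flattening press, fixed to the bench: grey base plate 265 x 200 x 10 mm, with a flange on its left that carries the lever. Origin under the middle of the base, on the bench; its x points from the push plate to the hinge (away from the robot), y to the lever's side (left), z up. Everything below marked 'press frame' uses these axes
- lever_pivot (a point): the lever's pivot, fixed, at press frame (-40, 118, 60) mm. The lever is a straight 14 mm round steel bar (with an 18 mm sleeve where the catch takes it) running along the press's x: long arm to the robot's side, short arm to the back with a roller under the end of the plate's crossbar
- paddle_top (a point): middle of the top face of the black ribbed paddle (46 mm along the lever, 38 mm wide) at the long end, 165 mm from the pivot along the bar and 14 mm above the bar's axis; moves with the lever. At rest about 143 mm over the bench, caught about 48 mm over it; it swings about the lever's pivot and comes some 20 mm nearer to the robot as it goes down. Pressing takes about 8 to 20 N, most of it where the bar passes the catch
- lever (a joint): lever angle, rad: 0 at rest (long end up), grows as the long end goes down. The catch snaps over the bar a little past 0.60 and holds it at about 0.60; the stop is at about 0.68. Let go before that it comes back up
- press_plate (a joint): angle of the heavy plate (160 x 96 x 14 mm steel faced with cork, 1.4 to 2.2 kg, hinged along the back of the press, lifted only by the lever's roller under its dark crossbar): 0 down and empty, about 0.035 resting flat on a front, about 0.83 raised and caught. Damped: it sinks in 1 to 2 s when let go. Down, it blocks the tray
- plate_top (a point): a point on the plate's upper face, 95 mm from its hinge and 15 mm from its front edge, about 38 mm over the bench when the plate is down and about 108 mm when it is raised: do not touch the plate
- catch (a joint): spring catch, a dark steel hook that stands on the outer (left) side of the bar about 110 mm from the pivot: 0 upright (over the bar once the bar is below it), grows as its pad is pressed; it lets the bar go between 0.2 and 0.3, stop at 0.36. It is pushed aside by the bar and springs back by itself
- catch_pad (a point): middle of the top face of the catch's black ribbed thumb pad (34 x 30 mm), 73 mm to the left of the bar and about 42 mm over the bench; pressing it about 20 to 25 mm down takes about 4 to 8 N and frees the lever, which then rises on its own
- tray (a joint): how far the tray is pushed in, m: 0 out (at the start), 0.108 home at its stop; slides along the press's x with about 2 N of drag and stays where it is left
- tray_push (a point): middle of the robot-side face of the tray's upright push plate (80 mm wide, 8 mm thick, top 46 mm over the bench); 95 mm from the tray's middle toward the robot, 34 mm over the bench. Push it along the press's +x
- tray_floor (a point): middle of the tray's floor (74 x 164 mm with 4 mm fences), 16 mm over the bench; frame turned as the press
- front: grey-green spectacle front, 144 x 59 x 8 mm, lying loose in the tray; origin at the middle of its underside, y along its width
- glue_bottle: white bottle with red spout, 40 mm round, 117 mm high; a bystander, to be left alone; origin under its middle
- hex_key: dark hex key lying flat on the bench just in front of the press, 83 x 25 x 6 mm; a bystander, to be left alone; origin under its middle
- pliers_green: green-handled pliers lying flat, 150 mm long, 12 mm high; a bystander, to be left alone; origin under its middle
- spare_front: brown mottled spectacle front lying on the bench, 146 x 58 x 8 mm; a bystander, to be left alone; origin under its middle
- sanding_block: cork sanding block, 59 x 101 x 33 mm; a bystander, to be left alone; origin under its middle
- marker: black marker lying flat, 141 mm long, 13 mm high; a bystander, to be left alone; origin under its middle

How it is judged:
On the way, in this order (a step that is already met when the one before it is completed fails the run):
1. the plate is raised and the catch has snapped over the lever, before the tray has gone in (value of joint press_plate above 0.7 rad and value of joint lever above 0.56 rad and value of joint catch below 0.08 rad and value of joint tray below 0.06 m), for 0.2 s.
2. the tray is fully home while the plate is still held up by the catch (value of joint tray above 0.103 m and value of joint press_plate above 0.7 rad and value of joint lever above 0.56 rad), for 0.2 s.
At the end, for the whole second after the job is handed in: The tray is home (last 5 mm of its travel), the front lies flat within 16 mm of the tray's middle, the plate is down (within 0.08 rad) and bears on the front with more than 2 N, and the lever is back up (within 0.10 rad of its rest), all at rest (value of joint tray above 0.103 m and value of joint press_plate below 0.08 rad and contact force between press_plate and front above 2 N and value of joint lever below 0.1 rad and horizontal distance between front and tray_floor below 0.016 m and z of front in the frame of tray_floor between -0.005 and 0.005 m and angle between front's own z axis and vertical below 0.06 rad and velocity of joint press_plate between -0.05 and 0.05 rad/s); the robot touches nothing.
It fails at once if the robot touches the plate (contact force between any of the fingers, the arm and press_plate above 1 N).
It fails at once if the robot touches the front (contact force between any of the fingers, the arm and front above 1 N).
It fails at once if the front is lifted out of the tray (z of front in the frame of tray_floor above 0.015 m).
It fails at once if another thing on the bench is moved by more than 20 mm or lifted (distance of any of glue_bottle, hex_key, pliers_green, spare_front, sanding_block, marker from where it was at the start of the episode above 0.02 m).
It also fails if it takes over 58 s, if anything falls off the work surface, if the arm or the gripper's body presses on something with over 40 N, if the wrist force passes 120 N, or if a joint passes its speed limit or range.

### The arm

A 7-joint arm with a two-finger parallel gripper is mounted at the origin on a cart in front of the work surface, level with it; the furniture and walls round the work are solid. World frame = base frame: x ahead of the robot, y to its left, z up, the work surface at z = 0. Lengths are in m, angles in rad, forces in N, time in s.
With the tool pointing down it reaches from about 0.425 to 0.95 m from the base axis. Payload 4.7 kg.
Tool frame: the origin (TCP) lies on the mounting face of the last link; the fingertips stand 173 mm ahead of it and the grasp point (between the pads) lies 155 mm ahead of it (env.tcp_to_grasp is the distance from the TCP to the grasp point, in m); z points along the fingers, y is the line along which they close (so a half turn about z gives the same grasp; the last joint's range is limited). The gripper opens to 85 mm and grips with 20 to 120 N. Pads are 22 mm wide; open, the fingers measure 114 mm over their backs; the gripper's body (76 mm by 85 mm) begins 54 mm behind the grasp point. The pads swing forward as they close: fully open they stand 13 mm farther back than shut.
Start: joints at [-1.362, 0.469, -0.049, 1.532, 0.024, 1.141, -0.082], TCP at [0.159, 0.656, 0.405] pointing down, gripper open.
Joint ranges: [-2.59, 2.59], [-0.33, 1.99], [-1.39, 1.29], [0.1, 2.45], [-1.04, 4.18], [0.21, 1.99], [-2.66, 2.66]. Speed limits (rad/s): [2.57, 2.57, 3.14, 3.14, 3.14, 3.14, 3.14].

### API

Orientations are given as [roll, pitch, yaw] about the fixed x, y, z axes, in that order (R = Rz(yaw) Ry(pitch) Rx(roll)).
In Python, from rig import env gives the robot as it stands.
- The arm moves only by the shell command python3 -m crank 'ROWS' [FORCE]. ROWS is JSON, a list of rows, each an object with "translation": the shift along the tool's x, y, z in cm, a list of three; "rotation": the turn, a rotation vector about the tool's x, y, z in rad, a list of three; "jaw": the closure in counts, from 0 (fully open) to 255 (shut). A call has 1 to 20 rows; each row shifts and turns the commanded pose from where the row before left it, along the tool's axes as they then stand; what a row does not reach is not made up. A row lasts 1/10 s, in which the tool goes at most 50 mm and 8.59 degrees, less where a joint would pass 70% of its speed; a pose out of reach is approached as far as the arm can. A call with a gripper value outside its range is refused whole. The fingers move at their own pace and stop on an object; FORCE is the grip in N (left out, the last holds). Time passes only in rows, so rows that do not move let the fingers close. It gives the time, the measured TCP pose, the force, the opening and the grip force at its end, in the units of the state.
- env.state(): the state, without advancing time (a new reading comes with each control period).
- env.grab_frame(name): name is "scene" or "top"; returns a dict with "frame" (480x640x3 uint8, red, green, blue), "fx", "fy", "cx", "cy" (pixels), "extrinsics" (4x4, takes a point from camera to world coordinates). Camera axes: x right, y down, z forward; pixel columns grow to the right and rows downward; lengths in m; the calibration is good to about 2 mm. A picture is of the moment at which its call begins. There is no depth.
- env.sign_off(): hands the job in; it is judged then, once.
The state is a dict: "time": time; "q": joint angles; "joint_vel": joint speeds; "tau": joint torques, N m; "ee_pos": TCP position; "orientation": TCP orientation; "force": force on the tool from outside, world axes, zero at the start; "moment": the same for the moment, N m; "opening": opening from 0.0 (shut) to 1.0 (fully open); "finger_force": force on a finger pad.
Only numpy, scipy, OpenCV 4.12 (cv2) and the standard library are available. Lean on these libraries where they do the work, as an engineer would, in place of code of your own. Each camera call takes 0.05 s, during which the arm holds its last target. There are 200 camera calls.

## Working session

There is one attempt and no reset: what is moved stays moved. The work goes in short steps, Python scripts to look and compute and a shell command to move; the robot and the scene stay as the last step left them, time stands still between calls to the robot, and variables do not carry over. Pictures are saved under pics/ and viewed, at most 13 in all, crops included, and the job is handed in when it is done.

```bash
mkdir -p pics; ls
python3 - <<'E'
from rig import env
import cv2
for n in("scene","top"):
    f=env.grab_frame(n); cv2.imwrite(f"pics/{n}0.png",f["frame"][:,:,::-1]); print(n,f["fx"],f["fy"],f["cx"],f["cy"],f["extrinsics"].tolist() if hasattr(f["extrinsics"],'tolist') else f["extrinsics"])
print(env.state())
E
```

```text
pics
scene 460.3303533300803 460.3303533300803 318.803641504243 230.48672917531462 [[0.8992148208921878, -0.22292301834743303, 0.37645455738867173, 0.24142470820023904], [-0.43703807936880046, -0.497528737352011, 0.749308262793454, -0.6212800361703056], [0.020258900993407634, -0.838314072051629, -0.5448110622323629, 0.5596402068909145], [0.0, 0.0, 0.0, 1.0]]
top 491.406187074412 491.406187074412 321.4609601971364 234.65006555872108 [[-0.011991749268767834, -0.9954842551133226, 0.09416631972710965, 0.44350287181211406], [-0.9999267709651836, 0.012091772883921218, 0.0004916662129392134, 0.027127687077257514], [-0.0016280837252070975, -0.09415352808045434, -0.9955563582707847, 1.1676733305861846], [0.0, 0.0, 0.0, 1.0]]
{'time': 0.1, 'q': array([-1.36189232,  0.46936092, -0.04861328,  1.53353298,  0.02408161,
        1.14098984, -0.08230992]), 'joint_vel': array([ 0.00068465, -0.0025995 , -0.00087301, -0.00171638, -0.00048473,
        0.00039748,  0.00048771]), 'tau': array([ 8.00362996e-04, -5.11516035e+01, -4.68416512e-02, -2.38390088e+01,
        1.07986835e-02,  4.35024704e-03, -5.45886024e-06]), 'ee_pos': array([0.15892453, 0.65581209, 0.40378362]), 'orientation': array([-3.13988641e+00,  3.25028929e-05,  2.90381553e+00]), 'force': array([-0.03007406,  0.56999816, -0.48637905]), 'moment': array([ 0.04225653, -0.00833579,  0.00729486]), 'finger_force': 0.0, 'opening': 0.9987211454797337}
```

View pics/scene0.png

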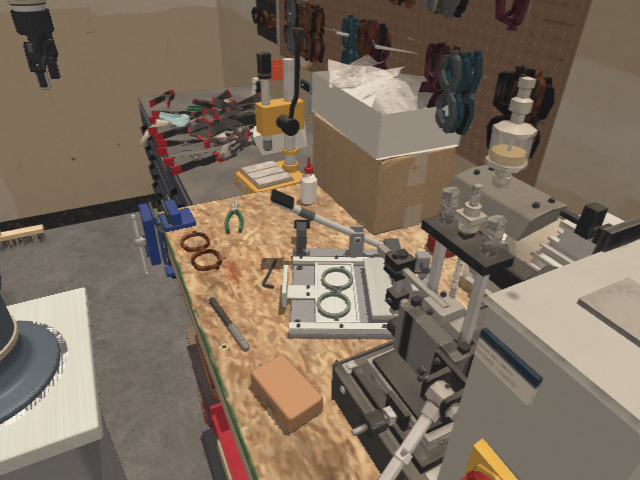

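View pics/top0.png

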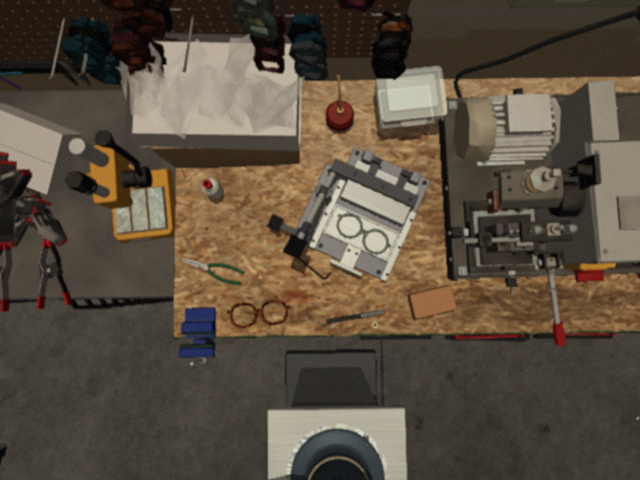

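The press sits at about top pixel (365,215), turned clockwise. The paddle is near (295,245), the catch pad near (275,223) and the push plate near (347,265). I'll enlarge this area.

Run:
```python
import cv2
a=cv2.imread("pics/top0.png")[140:290,250:440]; cv2.imwrite("pics/c1.png",cv2.resize(a,None,fx=4,fy=4,interpolation=cv2.INTER_CUBIC))
a=cv2.imread("pics/scene0.png")[180:345,250:440]; cv2.imwrite("pics/c2.png",cv2.resize(a,None,fx=3.6,fy=3.6,interpolation=cv2.INTER_CUBIC))
```

```text
(no output)
```

View pics/c1.png

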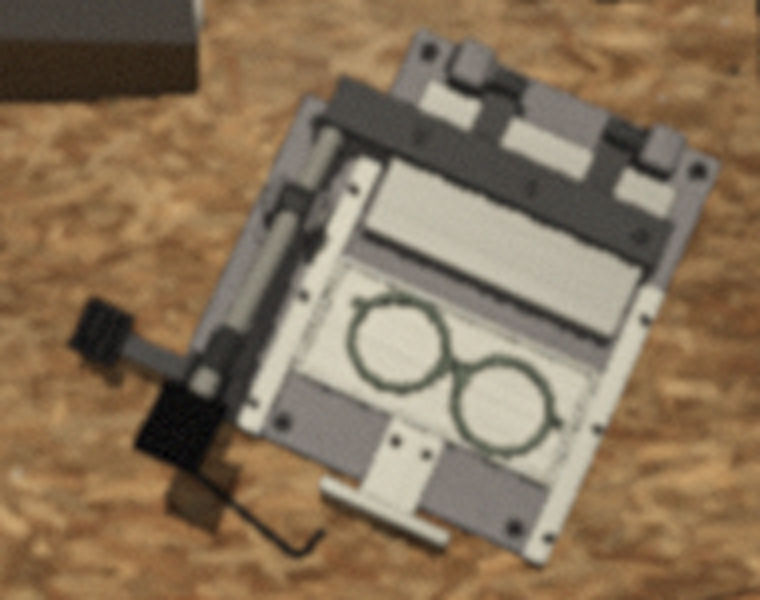

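View pics/c2.png

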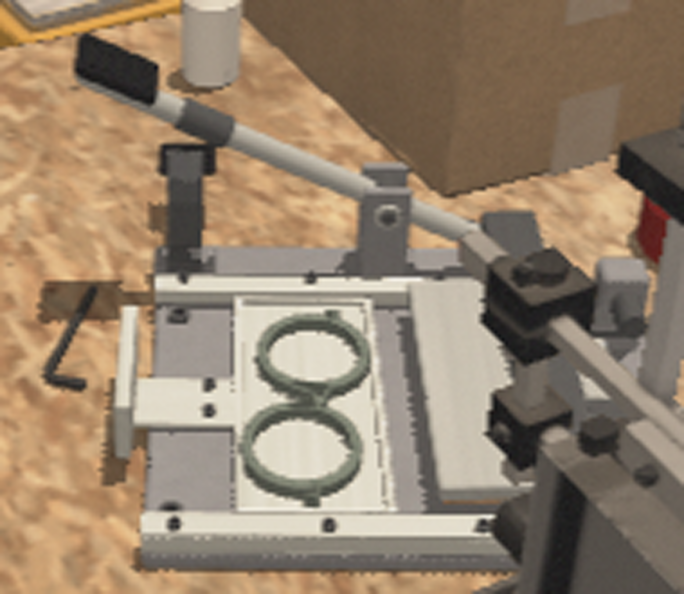

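Crop readings, full-crop pixels: paddle (180,425), pad (100,332), push plate top from (322,482) to (448,545), base back corners (415,33) and (715,160). In the scene crop, the paddle is at (117,65). I'll fit the press pose to these.

```bash
cat > h.py <<'E'
import numpy as np
from rig import env
from scipy.spatial.transform import Rotation as R
cam={n:env.grab_frame(n) for n in("scene","top")}
def proj(n,P):
    f=cam[n];E=np.array(f["extrinsics"]);p=(np.asarray(P)-E[:3,3])@E[:3,:3]
    return np.array([f["fx"]*p[...,0]/p[...,2]+f["cx"],f["fy"]*p[...,1]/p[...,2]+f["cy"]]).T
def ray(n,u,v,z):
    f=cam[n];E=np.array(f["extrinsics"]);d=E[:3,:3]@[(u-f["cx"])/f["fx"],(v-f["cy"])/f["fy"],1]
    return E[:3,3]+d*(z-E[2,3])/d[2]
E
python3 - <<'E'
from h import *
from scipy.optimize import least_squares
T=lambda x,y:(x/4+250-.4,y/4+140-.4)
obs=[((-183.4,118,143),T(180,425)),((-150,191,42),T(100,332)),((132.5,100,10),T(415,33)),((132.5,-100,10),T(715,160)),((-40,118,68),T(290,195))]
W=lambda p,L:np.array([p[0]+np.cos(p[2])*L[0]/1e3-np.sin(p[2])*L[1]/1e3,p[1]+np.sin(p[2])*L[0]/1e3+np.cos(p[2])*L[1]/1e3,L[2]/1e3])
r=lambda p:np.concatenate([proj("top",W(p,L))-uv for L,uv in obs]+[(proj("scene",W(p,(-183.4,118,143)))-(117/3.6+250,65/3.6+180))*.7])
s=least_squares(r,[.55,-.05,-.4]);p=s.x;print(p,np.degrees(p[2]),s.fun.round(1).reshape(-1,2))
for n,L in dict(paddle=(-183.4,118,143),paddle_dn=(-205,118,48),pad=(-150,191,42)).items(): print(n,W(p,L).round(4))
a=ray("top",*T(322,482),.046);b=ray("top",*T(448,545),.046);print("plate ends",a,b,np.linalg.norm(a-b))
m=(a+b)/2-[p[0],p[1],0];c,si=np.cos(p[2]),np.sin(p[2]);print("push local",c*m[0]+si*m[1],-si*m[0]+c*m[1])
print("hexkey local",[ (lambda w:(c*w[0]+si*w[1],-si*w[0]+c*w[1]))(ray("top",*T(*q),.006)-[p[0],p[1],0]) for q in((205,475),(295,553),(322,532))])
print("bottle",ray("top",210,186,.115), "glue")
np.save("p.npy",p)
E
```

```text
[ 0.62083066 -0.09501865 -0.47899011] -27.444111503458984 [[-4.9  2.5]
 [-3.5  1.5]
 [ 6.4 -9.3]
 [ 6.3 -4.3]
 [-1.3  5.8]
 [-3.4 -2.3]]
paddle [0.5125 0.0942 0.143 ]
paddle_dn [0.4933 0.1042 0.048 ]
pad [0.5757 0.1436 0.042 ]
plate ends [0.49103918 0.00867227 0.046     ] [ 0.45437166 -0.06247642  0.046     ] 0.08004151209065437
push local -0.16284912771987584 -0.007817638055531283
hexkey local [(np.float64(-0.18859534566998673), np.float64(0.09599676179713948)), (np.float64(-0.20566100538573712), np.float64(0.027845178514411706)), (np.float64(-0.18748754911905177), np.float64(0.019183794173760024))]
bottle [0.65218798 0.26854772 0.115     ] glue
```

Run:
```python
from h import *
T=lambda x,y:(x/4+250-.4,y/4+140-.4)
S=lambda x,y:(x/3.6+250-.4,y/3.6+180-.4)
def tri(t,s):
    A=[];
    for z in np.arange(0,.2,.005):
        a=ray("top",*t,z);A.append((np.linalg.norm(proj("scene",a)-s),z,a.round(4)))
    return min(A,key=lambda q:q[0])
print("paddle",tri(T(180,425),S(117,65)),ray("top",*T(180,425),.143))
print("pad",tri(T(100,332),S(185,155)),ray("top",*T(100,332),.042))
print("pivot",tri(T(290,195),S(387,213)),"sleeve",tri(T(228,342),S(205,122)))
for n,t,z in(("BL",(415,33),.01),("BR",(715,160),.01),("FR",(535,562),.02),("railR back?",(655,290),.03),("FL",(250,430),.03),("barend",(335,130),.05)):print(n,ray("top",*T(*t),z).round(3))
print("scene FR",ray("scene",*S(140,565),0).round(3),"FLbase",ray("scene",*S(155,245),.01).round(3))
```

```text
paddle (np.float64(0.3768791295030313), np.float64(0.14), array([0.5178, 0.0842, 0.14  ])) [0.51759259 0.08405574 0.143     ]
pad (np.float64(0.26324589056725417), np.float64(0.04), array([0.5794, 0.1356, 0.04  ])) [0.57920671 0.13543292 0.042     ]
pivot (np.float64(2.289652485707857), np.float64(0.045), array([0.6574, 0.0249, 0.045 ])) sleeve (np.float64(3.9548813957933557), np.float64(0.11), array([0.5647, 0.0596, 0.11  ]))
BL [ 0.762 -0.052  0.01 ]
BR [ 0.682 -0.229  0.01 ]
FR [ 0.444 -0.115  0.02 ]
railR back? [ 0.601 -0.187  0.03 ]
FL [0.522 0.05  0.03 ]
barend [ 0.694 -0.002  0.05 ]
scene FR [ 0.443 -0.119  0.   ] FLbase [0.543 0.098 0.01 ]
```

```bash
cat >> h.py <<'E'
yaw=np.radians(-25.6);c,s=np.cos(yaw),np.sin(yaw)
O=np.array([.5176,.0841])-np.array([[c,-s],[s,c]])@[-.1834,.118]
def W(x,y,z): return np.r_[O+np.array([[c,-s],[s,c]])@[x/1e3,y/1e3],z/1e3]
def loc(w): d=np.asarray(w)[:2]-O; return np.r_[c*d[0]+s*d[1],-s*d[0]+c*d[1],w[2]]*1e3
def tip(): st=env.state();r=R.from_euler("xyz",st["orientation"]);return np.array(st["ee_pos"])+.173*r.apply([0,0,1]),r,st
def go(*L):
    t,r,st=tip();print("t",round(st["time"],2),"tip local mm",loc(t).round(1),"F",np.round(st["force"],1),"-> tool cm",(r.inv().apply(W(*L)-t)*100).round(2))
E
python3 -m crank '[{"translation":[0,0,0],"rotation":[0,0,0.105],"jaw":255},{"translation":[0,0,0],"rotation":[0,0,0.104],"jaw":255}]' 40
python3 -c "
from h import *
print(loc(W(-183.4,118,143)),W(-183,118,0));go(-183,118,175)"
```

```text
time: 0.5
ee_pos: [0.1591, 0.656, 0.4046]
orientation: [-3.141, -0.0, 2.69]
force: [1.0, 0.3, -1.3]
opening: 0.688
finger_force: 0.0
[-183.4  118.   143. ] [0.51796073 0.08392717 0.        ]
t 0.6 tip local mm [-754.   478.8  231.6] F [-0.1  0.2  0.6] -> tool cm [-57.09 -36.09   5.68]
```

```bash
python3 -m crank '[{"translation":[-2.85,-1.8,0],"rotation":[0,0,0],"jaw":255},{"translation":[-2.85,-1.8,0],"rotation":[0,0,0],"jaw":255},{"translation":[-2.85,-1.8,0],"rotation":[0,0,0],"jaw":255},{"translation":[-2.85,-1.8,0],"rotation":[0,0,0],"jaw":255},{"translation":[-2.85,-1.8,0],"rotation":[0,0,0],"jaw":255},{"translation":[-2.85,-1.8,0],"rotation":[0,0,0],"jaw":255},{"translation":[-2.85,-1.8,0],"rotation":[0,0,0],"jaw":255},{"translation":[-2.85,-1.8,0],"rotation":[0,0,0],"jaw":255},{"translation":[-2.85,-1.8,0],"rotation":[0,0,0],"jaw":255},{"translation":[-2.85,-1.8,0],"rotation":[0,0,0],"jaw":255},{"translation":[-2.85,-1.8,0],"rotation":[0,0,0],"jaw":255},{"translation":[-2.85,-1.8,0],"rotation":[0,0,0],"jaw":255},{"translation":[-2.85,-1.8,0],"rotation":[0,0,0],"jaw":255},{"translation":[-2.85,-1.8,0],"rotation":[0,0,0],"jaw":255},{"translation":[-2.85,-1.8,0],"rotation":[0,0,0],"jaw":255},{"translation":[-2.85,-1.8,0],"rotation":[0,0,0],"jaw":255},{"translation":[-2.85,-1.8,0],"rotation":[0,0,0],"jaw":255},{"translation":[-2.85,-1.8,0],"rotation":[0,0,0],"jaw":255},{"translation":[-2.85,-1.8,0],"rotation":[0,0,0],"jaw":255},{"translation":[-2.85,-1.8,0],"rotation":[0,0,0],"jaw":255}]'
python3 -c "
from h import *
import cv2
go(-185,118,150);
a=cam['top']['frame'][140:290,220:410,::-1];a=cv2.resize(a,None,fx=3,fy=3,interpolation=cv2.INTER_CUBIC)
b=cam['scene']['frame'][140:345,230:430,::-1];b=cv2.resize(b,(440,450));cv2.imwrite('pics/v1.png',cv2.resize(cv2.hconcat([a[:450],b]),(800,361)))
"
```

```text
time: 2.6
ee_pos: [0.518, 0.0839, 0.4049]
orientation: [3.141, 0.0, 2.698]
force: [-0.3, 0.4, -0.5]
opening: -0.003
finger_force: 0.0
t 2.7 tip local mm [-179.9  115.2  232.1] F [ 0.3  0.3 -0.2] -> tool cm [0.54 0.29 8.21]
```

View pics/v1.png

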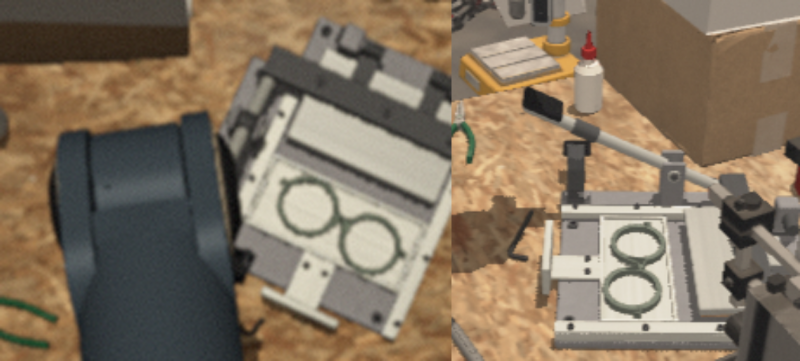

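```bash
python3 -m crank '[{"translation":[0.15,0.1,2.7],"rotation":[0,0,0],"jaw":255},{"translation":[0.15,0.1,2.7],"rotation":[0,0,0],"jaw":255},{"translation":[0.15,0.1,2.5],"rotation":[0,0,0],"jaw":255},{"translation":[0,0,0],"rotation":[0,0,0],"jaw":255},{"translation":[0.37,0,1.0],"rotation":[0,0,0],"jaw":255},{"translation":[0.37,0,1.0],"rotation":[0,0,0],"jaw":255},{"translation":[0.37,0,1.0],"rotation":[0,0,0],"jaw":255}]'
python3 -c "
from h import *
go(-195,118,119)"
python3 -m crank '[{"translation":[0.25,0,0.85],"rotation":[0,0,0],"jaw":255},{"translation":[0.25,0,0.85],"rotation":[0,0,0],"jaw":255},{"translation":[0.25,0,0.85],"rotation":[0,0,0],"jaw":255},{"translation":[0.1,0,0.9],"rotation":[0,0,0],"jaw":255},{"translation":[0.1,0,0.9],"rotation":[0,0,0],"jaw":255},{"translation":[0.1,0,0.9],"rotation":[0,0,0],"jaw":255},{"translation":[0,0,0],"rotation":[0,0,0],"jaw":255}]'
python3 -c "
from h import *
import cv2
go(-205,118,38)
b=cam['scene']['frame'][130:345,180:440,::-1];cv2.imwrite('pics/v2.png',cv2.resize(b,None,fx=2.7,fy=2.7,interpolation=cv2.INTER_CUBIC))"
```

```text
time: 3.4
ee_pos: [0.505, 0.095, 0.2985]
orientation: [3.139, 0.0, 2.696]
force: [-5.2, -0.4, 17.5]
opening: -0.001
finger_force: 7.6
t 3.5 tip local mm [-199.9  122.8  124.4] F [-2.   0.4  8.4] -> tool cm [-0.49 -0.48  0.54]
time: 4.2
ee_pos: [0.4951, 0.1, 0.2446]
orientation: [3.14, -0.001, 2.697]
force: [-3.0, 0.9, 6.4]
opening: -0.003
finger_force: 3.5
t 4.3 tip local mm [-210.7  122.9   71.8] F [-2.7  1.9  6.8] -> tool cm [-0.57 -0.49  3.38]
```

View pics/v2.png

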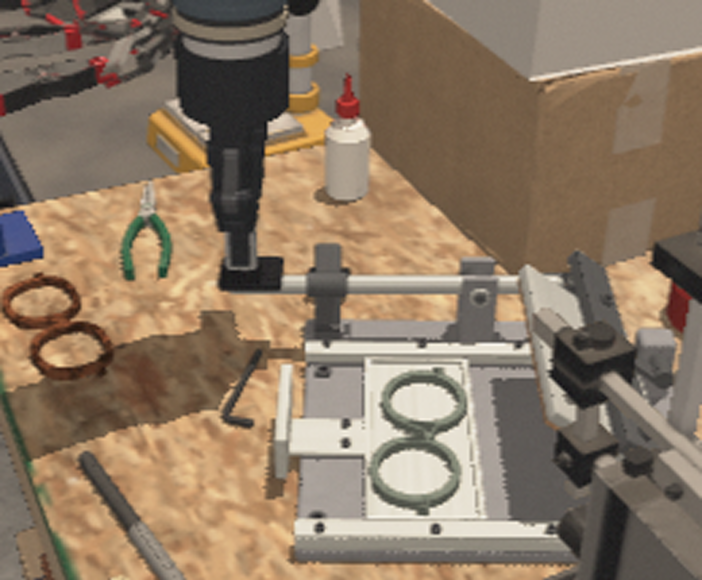

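The fingertip is on the paddle at (250,270), the lever is level and the plate is lifting. Next I press past the catch.

```bash
python3 -m crank '[{"translation":[-0.1,-0.1,0.7],"rotation":[0,0,0],"jaw":255},{"translation":[-0.1,-0.1,0.7],"rotation":[0,0,0],"jaw":255},{"translation":[-0.1,-0.1,0.7],"rotation":[0,0,0],"jaw":255},{"translation":[-0.1,0,0.6],"rotation":[0,0,0],"jaw":255},{"translation":[0,0,0.6],"rotation":[0,0,0],"jaw":255},{"translation":[0,0,0],"rotation":[0,0,0],"jaw":255},{"translation":[0,0,0],"rotation":[0,0,0],"jaw":255}]'
python3 -c "
from h import *
go(-205,118,35)"
```

```text
time: 5.0
ee_pos: [0.4977, 0.0943, 0.2101]
orientation: [-3.141, 0.0, 2.694]
force: [-0.7, 2.3, 2.2]
opening: 0.0
finger_force: 0.9
t 5.1 tip local mm [-205.7  118.5   37.2] F [-1.8  1.4  1.2] -> tool cm [-0.07 -0.05  0.22]
```

```bash
python3 -m crank '[{"translation":[0,0,-0.5],"rotation":[0,0,0],"jaw":255},{"translation":[0,0,-0.5],"rotation":[0,0,0],"jaw":255},{"translation":[0,0,-0.5],"rotation":[0,0,0],"jaw":255},{"translation":[0,0,-0.5],"rotation":[0,0,0],"jaw":255}]'
python3 -c "
from h import *
import cv2
go(-225,5,100)
b=cam['scene']['frame'][130:345,180:440,::-1];cv2.imwrite('pics/v3.png',cv2.resize(b,None,fx=2.7,fy=2.7,interpolation=cv2.INTER_CUBIC))"
```

```text
time: 5.5
ee_pos: [0.4976, 0.0944, 0.2308]
orientation: [3.141, 0.001, 2.695]
force: [0.0, 0.4, -0.9]
opening: 0.0
finger_force: 0.0
t 5.6 tip local mm [-205.3  119.1   58.1] F [ 0.1 -0.7 -1.1] -> tool cm [  1.96 -11.4   -4.21]
```

View pics/v3.png

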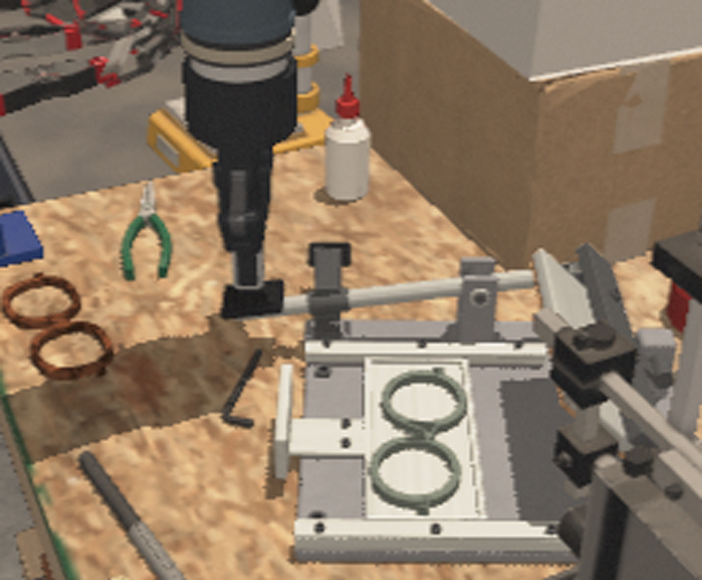

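```bash
python3 -m crank '[{"translation":[0,0,-2.1],"rotation":[0,0,0],"jaw":255},{"translation":[0,0,-2.1],"rotation":[0,0,0],"jaw":255},{"translation":[0.1,-3,0],"rotation":[0,0,0],"jaw":255},{"translation":[0.1,-3,0],"rotation":[0,0,0],"jaw":255},{"translation":[0.1,-3,0],"rotation":[0,0,0],"jaw":255},{"translation":[0.1,-2.7,0],"rotation":[0,0,0],"jaw":255},{"translation":[0,0,2.2],"rotation":[0,0,0],"jaw":255},{"translation":[0,0,2.2],"rotation":[0,0,0],"jaw":255},{"translation":[0,0,2.2],"rotation":[0,0,0],"jaw":255},{"translation":[0,0,0],"rotation":[0,0,0],"jaw":255}]'
python3 -c "
from h import *
go(-190,0,33)"
```

```text
time: 6.6
ee_pos: [0.4423, -0.0093, 0.2043]
orientation: [-3.139, -0.004, 2.695]
force: [-0.8, 0.2, -0.2]
opening: -0.0
finger_force: 0.0
t 6.7 tip local mm [-210.     1.6   33.3] F [-0.2 -0.1 -0. ] -> tool cm [-2.   -0.16  0.03]
```

```bash
python3 -m crank '[{"translation":[-1,0,0],"rotation":[0,0,0],"jaw":255},{"translation":[-1,0,0],"rotation":[0,0,0],"jaw":255},{"translation":[-1,0,0],"rotation":[0,0,0],"jaw":255},{"translation":[-1,0,0],"rotation":[0,0,0],"jaw":255},{"translation":[-1,0,0],"rotation":[0,0,0],"jaw":255},{"translation":[-1,0,0],"rotation":[0,0,0],"jaw":255},{"translation":[-1,0,0],"rotation":[0,0,0],"jaw":255},{"translation":[-1,0,0],"rotation":[0,0,0],"jaw":255},{"translation":[-1,0,0],"rotation":[0,0,0],"jaw":255},{"translation":[-1,0,0],"rotation":[0,0,0],"jaw":255},{"translation":[-1,0,0],"rotation":[0,0,0],"jaw":255}]'
python3 -c "
from h import *
go(-80,0,33)
import cv2
b=cam['scene']['frame'][130:345,180:440,::-1];cv2.imwrite('pics/v4.png',cv2.resize(b,None,fx=2.7,fy=2.7,interpolation=cv2.INTER_CUBIC))"
```

```text
time: 7.8
ee_pos: [0.5433, -0.0569, 0.2061]
orientation: [3.141, -0.0, 2.695]
force: [-2.0, 2.8, 0.2]
opening: -0.005
finger_force: 1.1
t 7.9 tip local mm [-97.6   1.5  33.4] F [0.3 0.2 0.7] -> tool cm [-1.76 -0.15  0.04]
```

View pics/v4.png

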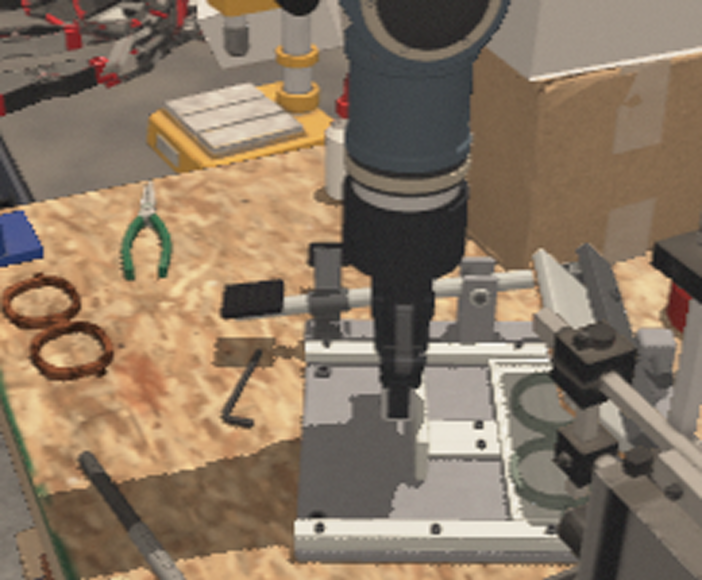

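The tray is nearly in, with the push plate at (420,440), and the lever is still caught. I'll finish slowly until I feel the stop.

```bash
python3 -m crank '[{"translation":[-0.5,0,0],"rotation":[0,0,0],"jaw":255},{"translation":[-0.5,0,0],"rotation":[0,0,0],"jaw":255},{"translation":[-0.4,0,0],"rotation":[0,0,0],"jaw":255},{"translation":[0,0,0],"rotation":[0,0,0],"jaw":255}]'
python3 -c "
from h import *
go(-80,0,33)"
python3 -m crank '[{"translation":[-0.4,0,0],"rotation":[0,0,0],"jaw":255},{"translation":[0,0,0],"rotation":[0,0,0],"jaw":255}]'
python3 -m crank '[{"translation":[-0.4,0,0],"rotation":[0,0,0],"jaw":255},{"translation":[0,0,0],"rotation":[0,0,0],"jaw":255}]'
python3 -c "
from h import *
go(-80,0,33)"
```

```text
time: 8.3
ee_pos: [0.5557, -0.0632, 0.2062]
orientation: [-3.142, 0.001, 2.694]
force: [0.1, 0.1, 0.6]
opening: -0.006
finger_force: 0.0
t 8.4 tip local mm [-85.4   1.9  33.3] F [ 0.6 -0.9 -1. ] -> tool cm [-0.54 -0.19  0.03]
time: 8.6
ee_pos: [0.5591, -0.0645, 0.2062]
orientation: [3.141, 0.0, 2.695]
force: [-0.2, -0.5, 0.3]
opening: 0.0
finger_force: 0.2
time: 8.8
ee_pos: [0.5609, -0.0652, 0.2057]
orientation: [-3.141, -0.007, 2.695]
force: [-7.7, 2.8, 5.5]
opening: 0.004
finger_force: 3.8
t 8.9 tip local mm [-81.1   2.   32.7] F [-6.2  3.3  4.7] -> tool cm [-0.11 -0.2  -0.03]
```

```bash
python3 -m crank '[{"translation":[-0.3,0,0],"rotation":[0,0,0],"jaw":255},{"translation":[0,0,0],"rotation":[0,0,0],"jaw":255}]'
python3 -m crank '[{"translation":[-0.3,0,0],"rotation":[0,0,0],"jaw":255},{"translation":[0,0,0],"rotation":[0,0,0],"jaw":255},{"translation":[0,0,0],"rotation":[0,0,0],"jaw":255}]'
python3 -c "
from h import *
go(-80,0,33)
import cv2
b=cam['scene']['frame'][180:320,280:440,::-1];cv2.imwrite('pics/v5.png',cv2.resize(b,None,fx=4,fy=4,interpolation=cv2.INTER_CUBIC))"
```

```text
time: 9.1
ee_pos: [0.5619, -0.0656, 0.2054]
orientation: [-3.141, -0.014, 2.696]
force: [-11.9, 6.2, 10.2]
opening: 0.001
finger_force: 6.7
time: 9.4
ee_pos: [0.5629, -0.0659, 0.205]
orientation: [-3.14, -0.02, 2.697]
force: [-15.8, 8.1, 13.2]
opening: 0.004
finger_force: 9.4
t 9.5 tip local mm [-81.1   2.   32. ] F [-16.4   7.4  13.5] -> tool cm [-0.11 -0.2  -0.1 ]
```

View pics/v5.png

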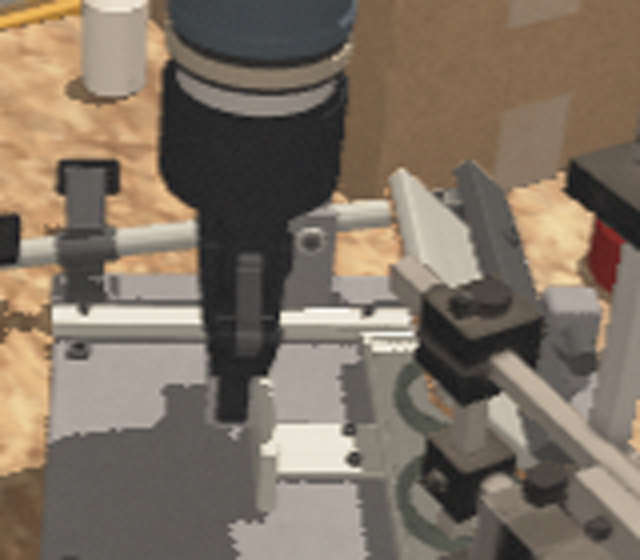

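```bash
python3 -m crank '[{"translation":[1,0,0],"rotation":[0,0,0],"jaw":255},{"translation":[2,0,0],"rotation":[0,0,0],"jaw":255},{"translation":[1,0,-2.5],"rotation":[0,0,0],"jaw":255},{"translation":[1,0,-2.5],"rotation":[0,0,0],"jaw":255},{"translation":[1,0,-2.5],"rotation":[0,0,0],"jaw":255},{"translation":[0.5,0,-2],"rotation":[0,0,0],"jaw":255},{"translation":[0,3,0],"rotation":[0,0,0],"jaw":255},{"translation":[0,3,0],"rotation":[0,0,0],"jaw":255},{"translation":[0,3,0],"rotation":[0,0,0],"jaw":255},{"translation":[0,3,0],"rotation":[0,0,0],"jaw":255},{"translation":[0,3,0],"rotation":[0,0,0],"jaw":255},{"translation":[0,3,0],"rotation":[0,0,0],"jaw":255},{"translation":[0,3,0],"rotation":[0,0,0],"jaw":255},{"translation":[0,1,0],"rotation":[0.1,0,0],"jaw":255},{"translation":[0,1,0],"rotation":[0.1,0,0],"jaw":255},{"translation":[0,0,0],"rotation":[0,0,0],"jaw":255}]'
python3 -c "
from h import *
go(-150,197,50)
import cv2
a=cam['top']['frame'][140:290,220:410,::-1];a=cv2.resize(a,None,fx=3,fy=3,interpolation=cv2.INTER_CUBIC)
b=cam['scene']['frame'][150:345,230:430,::-1];b=cv2.resize(b,(461,450));cv2.imwrite('pics/v6.png',cv2.resize(cv2.hconcat([a,b]),(800,348)))"
```

```text
time: 11.1
ee_pos: [0.6092, 0.1699, 0.2995]
orientation: [-2.943, 0.001, 2.7]
force: [0.1, 0.7, -0.2]
opening: -0.001
finger_force: 0.0
t 11.2 tip local mm [-137.   197.8  130.3] F [-0.7 -0.  -0.1] -> tool cm [1.31 1.51 7.89]
```

View pics/v6.png

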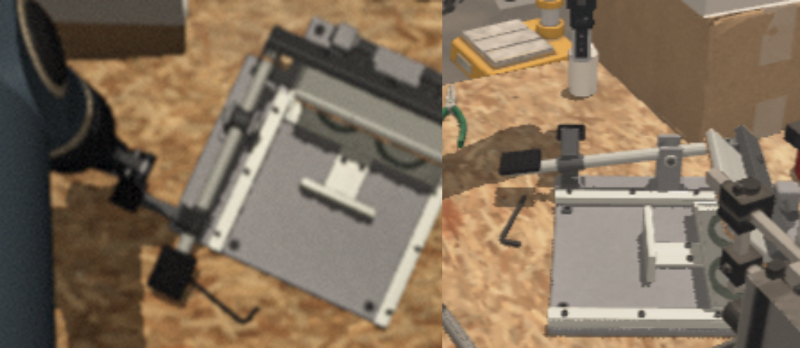

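```bash
python3 -m crank '[{"translation":[0.45,0.5,2.6],"rotation":[0,0,0],"jaw":255},{"translation":[0.45,0.5,2.6],"rotation":[0,0,0],"jaw":255},{"translation":[0.4,0.5,2.6],"rotation":[0,0,0],"jaw":255},{"translation":[0,0,0],"rotation":[0,0,0],"jaw":255}]'
python3 -c "
from h import *
go(-150,195,20)"
```

```text
time: 11.6
ee_pos: [0.5945, 0.1701, 0.2179]
orientation: [-2.938, -0.005, 2.693]
force: [-0.5, -0.1, 0.4]
opening: 0.002
finger_force: 0.0
t 11.7 tip local mm [-149.3  195.7   51.8] F [ 0.5 -0.1 -0.3] -> tool cm [0.07 0.56 3.13]
```

```bash
python3 -m crank '[{"translation":[0,0.15,0.75],"rotation":[0,0,0],"jaw":255},{"translation":[0,0.15,0.75],"rotation":[0,0,0],"jaw":255},{"translation":[0,0.1,0.6],"rotation":[0,0,0],"jaw":255},{"translation":[0,0.1,0.6],"rotation":[0,0,0],"jaw":255},{"translation":[0,0.1,0.5],"rotation":[0,0,0],"jaw":255},{"translation":[0,0,0.2],"rotation":[0,0,0],"jaw":255},{"translation":[0,0,0],"rotation":[0,0,0],"jaw":255},{"translation":[0,0,0],"rotation":[0,0,0],"jaw":255}]'
python3 -c "
from h import *
go(-150,195,16)
import cv2
a=cam['top']['frame'][140:290,220:410,::-1];a=cv2.resize(a,None,fx=3,fy=3,interpolation=cv2.INTER_CUBIC)
b=cam['scene']['frame'][150:345,230:430,::-1];b=cv2.resize(b,(461,450));cv2.imwrite('pics/v7.png',cv2.resize(cv2.hconcat([a,b]),(800,348)))"
```

```text
time: 12.5
ee_pos: [0.5964, 0.1714, 0.1866]
orientation: [-2.943, 0.0, 2.695]
force: [2.2, 4.5, 5.2]
opening: -0.002
finger_force: 2.9
t 12.6 tip local mm [-150.   196.6   17.1] F [2.5 4.2 4.9] -> tool cm [-0.   -0.13  0.14]
```

View pics/v7.png

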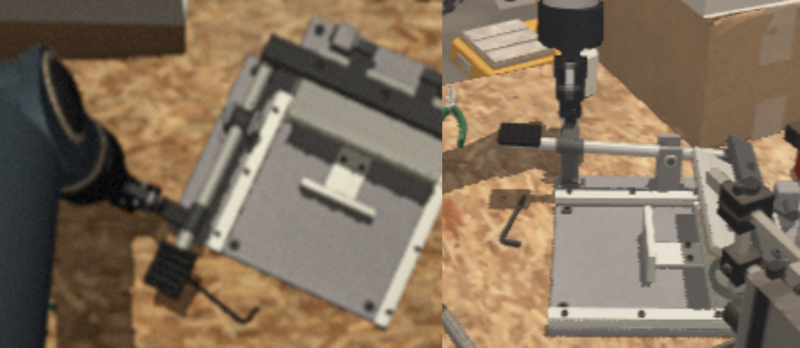

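The lever is freed: the paddle at (520,130) is rising and the plate is sinking. I'll hold the pad briefly, then back off up and to the left.

```bash
python3 -m crank '[{"translation":[0,0,0],"rotation":[0,0,0],"jaw":255},{"translation":[0,0,0],"rotation":[0,0,0],"jaw":255},{"translation":[0,0,0],"rotation":[0,0,0],"jaw":255},{"translation":[0,0,0],"rotation":[0,0,0],"jaw":255},{"translation":[0,0,0],"rotation":[0,0,0],"jaw":255},{"translation":[0,0,0],"rotation":[0,0,0],"jaw":255},{"translation":[0,0,0],"rotation":[0,0,0],"jaw":255},{"translation":[0,0,0],"rotation":[0,0,0],"jaw":255},{"translation":[0,0,0],"rotation":[0,0,0],"jaw":255},{"translation":[0,0,0],"rotation":[0,0,0],"jaw":255},{"translation":[0,0.2,-1],"rotation":[0,0,0],"jaw":255},{"translation":[0,0.2,-1],"rotation":[0,0,0],"jaw":255},{"translation":[0,0.2,-1.5],"rotation":[0,0,0],"jaw":255},{"translation":[0.5,0.5,-2.5],"rotation":[0,0,0],"jaw":255},{"translation":[0.5,0.5,-3],"rotation":[0,0,0],"jaw":255},{"translation":[0.5,1,-3],"rotation":[0,0,0],"jaw":255},{"translation":[0,1,-3],"rotation":[0,0,0],"jaw":255},{"translation":[0,1,-3],"rotation":[0,0,0],"jaw":255},{"translation":[0,0,0],"rotation":[0,0,0],"jaw":255},{"translation":[0,0,0],"rotation":[0,0,0],"jaw":255}]'
python3 -m crank '[{"translation":[0,0,0],"rotation":[0,0,0],"jaw":255},{"translation":[0,0,0],"rotation":[0,0,0],"jaw":255},{"translation":[0,0,0],"rotation":[0,0,0],"jaw":255},{"translation":[0,0,0],"rotation":[0,0,0],"jaw":255},{"translation":[0,0,0],"rotation":[0,0,0],"jaw":255},{"translation":[0,0,0],"rotation":[0,0,0],"jaw":255},{"translation":[0,0,0],"rotation":[0,0,0],"jaw":255},{"translation":[0,0,0],"rotation":[0,0,0],"jaw":255},{"translation":[0,0,0],"rotation":[0,0,0],"jaw":255},{"translation":[0,0,0],"rotation":[0,0,0],"jaw":255}]'
python3 -c "
from h import *
go(-150,195,16)
import cv2
a=cam['top']['frame'][140:290,220:410,::-1];a=cv2.resize(a,None,fx=3,fy=3,interpolation=cv2.INTER_CUBIC)
b=cam['scene']['frame'][150:345,230:430,::-1];b=cv2.resize(b,(461,450));cv2.imwrite('pics/v8.png',cv2.resize(cv2.hconcat([a,b]),(800,348)))"
```

```text
time: 14.6
ee_pos: [0.6171, 0.2497, 0.3535]
orientation: [-2.94, -0.001, 2.695]
force: [-0.8, -0.6, -1.3]
opening: -0.002
finger_force: 0.0
time: 15.6
ee_pos: [0.6175, 0.2502, 0.3536]
orientation: [-2.942, -0.0, 2.695]
force: [-0.6, -0.1, 0.4]
opening: -0.0
finger_force: 0.0
t 15.7 tip local mm [-165.1  276.6  184. ] F [-0.6  0.9  0.8] -> tool cm [-1.51 -4.66 18.08]
```

View pics/v8.png

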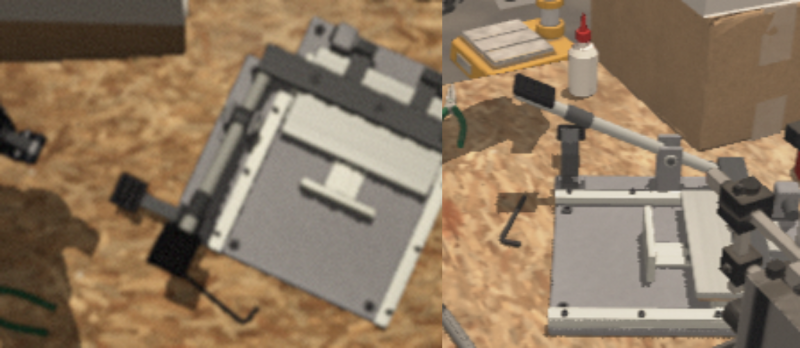

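The paddle is back at its starting scene pixel (282,199), the plate lies flat over the tray, the tray is home and the robot is clear.

```bash
python3 -c "
from rig import env
print(env.sign_off())"
```

```text
the job is handed in; nothing more can be done
None
```

I loaded the press by fingertip pushes and handed it in at about 16 s; the final pictures show the tray home, the plate down over the front and the lever back up, but the hand-in returned no verdict and I had no reading of the plate's force on the front.

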